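Open the push-and-turn cap of the descaler bottle

TASK

The espresso machine is due for descaling: take the measuring cup off the top of the square descaler bottle and stand it, mouth down, on the bare worktop. Then push the bottle's safety cap down, keep it down while you turn it anticlockwise until it comes free, and lift it straight off. Finish while still holding the cap upright, about 10 cm over the bottle's mouth, with the bottle still seated in its caddy and everything else left where it was.

Things in the scene. Friction and masses are not known exactly. Their poses are not given: they have to be found in the camera images.
- caddy: Steel-sheet bottle caddy, 83 x 162 x 48 mm high, does not move. Origin: centre of its underside, on the worktop; y along its length. Two square 75 mm pockets, floor 4 mm thick, centred at y = +39.5 and -39.5 mm; which bottle stands in which changes. The worktop is bare on the robot's right: world x 0.41 to 0.48 m, world y 0.13 to 0.22 m less than the caddy's.
- descaler_bottle: Tall square bottle, white, 72 x 72 mm, loose in one pocket of the caddy with 1.5 mm of play a side, 0.4 to 0.85 kg. Origin: centre of its underside, z up. Straight walls to z = 95 mm, shoulders that narrow to a round collar of radius 22.5 mm at z = 120 mm. The locked cap covers z = 126 to 155 mm; the cup hangs over it, z = 118 to 158 mm.
- cap_center (a point): Safety cap of the square bottle (body safety_cap): round, grey, ribbed, diameter 46 mm, height 29 mm, 50 g. This point is its centre, half-way up, 140.5 mm above the bottle's underside when locked; z is its axis (up). A spring pushes it up: about 4 N at first, 9.5 N at 5 mm down. Pushing it down 3.5 mm or more clears the catch; it meets the collar after 6 mm.
- bottle_mouth (a point): Centre of the square bottle's mouth, the top of its neck (radius 13 mm, 18 over its three lugs), 142 mm above its underside. Lugs in the cap hook under those of the neck. Locked, the cap turns only about 0.1 rad. Held down, it turns anticlockwise seen from above and is free to lift after 0.75 to 1.35 rad (1.05 is the middle); beyond is a stop, where it binds if forced. Clockwise it does not turn.
- cup_center (a point): Measuring cup (body measuring_cup), clear plastic, round, mouth down over the safety cap, loose: 40 mm high, outer diameter 59 mm at the mouth (below) and 54 mm at the closed end (above), wall 2.5 mm, 30 g. This point is its centre, half-way up; z is up. It lifts straight up off the cap; raise it 45 mm or more to clear the cap.
- tablet_tub: Short round tub of white plastic with a grey lid, diameter 68 mm, 92 mm high, loose in the other pocket of the caddy; not to be touched. Origin: centre of its underside.
- shot_glass_0: Bystander: shot glass, 47 mm wide, 58 mm high, loose, left of the caddy. Origin: centre of its underside.
- milk_jug_a: Bystander: steel milk jug, 101 x 68 x 85 mm, loose, behind the caddy. Origin: centre of its underside.
- espresso_cup_0: Bystander: espresso cup standing upside down, 64 x 91 x 50 mm, loose, behind the caddy. Origin: centre of its underside.
- milk_thermometer: Bystander: milk thermometer lying flat, 168 x 45 x 11 mm, loose, left of the caddy. Origin: centre of its underside.
- grinder_brush: Bystander: wooden brush lying flat, 156 x 23 x 12 mm, loose, on the right. Origin: centre of its underside.
- mug_2: Bystander: tall mug, 84 x 121 x 90 mm, loose, at the back left. Origin: centre of its underside.
Things that resemble listed ones, but are neither listed nor needed, are in the scene too. What is shaped like the part that bears cup_center but purple is not meant. What is shaped like the descaler_bottle but pink is not meant.

How it is judged:
By the outcome, as a careful person would: the job done as asked, in the order asked, and still so for the second after the job is handed in, while the arm keeps its last pose, push and grip.
It also fails if it takes over 48 s, if anything falls off the work surface, if the arm or the gripper's body presses on something with over 40 N, if the wrist force passes 120 N, or if a joint passes its speed limit or range.

ROBOT

A 6-joint arm with a two-finger parallel gripper is mounted at the origin on a cart in front of the work surface, level with it; the furniture and walls round the work are solid. World frame = base frame: x ahead of the robot, y to its left, z up, the work surface at z = 0. Lengths are in m, angles in degrees, forces in N, time in s.
With the tool pointing down it reaches from about 0.35 to 0.875 m from the base axis. Payload 4.2 kg.
Tool frame: the origin (TCP) lies at the very end of the fingers, on their centre line; the grasp point (between the pads) lies 19 mm behind it; z points along the fingers, y is the line along which they close (so a half turn about z gives the same grasp; the last joint's range is limited). The gripper opens to 85 mm and grips with 20 to 120 N. Pads are 22 mm wide; open, the fingers measure 114 mm over their backs; the gripper's body (76 mm by 85 mm) begins 54 mm behind the grasp point. The pads swing forward as they close: fully open they stand 13 mm farther back than shut.
Start: joints at [82.54, 22.042, 0.453, 0, -68.411, -14.817], TCP at [0.237, 0.578, 0.231] pointing down, gripper open.
Joint ranges: [-179.83, 179.83], [-69.29, 118.12], [-61.27, 80.66], [-181.25, 117.63], [-171.15, -9.14], [-177.46, 177.46]. Speed limits (degrees/s): [159.86, 159.86, 180, 180, 180, 180].

INTERFACE

Orientations are given as [roll, pitch, yaw] about the fixed x, y, z axes, in that order (R = Rz(yaw) Ry(pitch) Rx(roll)).
In Python, from workcell import robot gives the robot as it stands. Calls block until the motion is done:
- robot.movep(position, orientation): joint-space move of the TCP to a pose.
- robot.line_to(position, ori=None, velocity=0.15): straight line of the TCP; ori=None keeps the orientation; velocity is the mean speed in m/s.
- robot.movej(angles): joint-space move.
- robot.grip(opening, f_grip=None): opening from 0.0 (shut) to 1.0 (fully open); f_grip is the grip in N (None keeps the last); returns when the fingers have stopped.
- robot.wait(seconds).
- robot.solve_ik(position, orientation): joint angles nearest the present ones, or None.
- robot.snapshot(name): name is "scene" or "top" or "wrist"; returns a dict with "color" (384x512x3 uint8, red, green, blue), "mtx" (3x3 intrinsics, pixels), "rvec" (rotation vector, rad) and "tvec" (3), from world to camera coordinates, as OpenCV has them. Camera axes: x right, y down, z forward; pixel columns grow to the right and rows downward; lengths in m; the calibration is good to about 2 mm. The wrist camera is an equidistant fisheye: a pixel r from the principal point sees the ray r / f radians off the axis. A picture is of the moment at which its call begins. There is no depth.
A pose or a line that the arm cannot do raises robot.PlanningError and nothing moves.
- robot.sign_off(): hands the job in; it is judged then, once.
Trained networks look in a picture, given as the dict that the camera call returned (one of the last four; its "shot" number tells which), for a name from the list of things; names that differ only in an ending like _2 or _b are one class to them, and where a whole thing is asked for, a point or a joint stands for the part that bears it (a point fixed in the world has none). Each returns a list of dicts, best first, with "conf" (0 to 1); they miss things now and then, are a little off and sometimes report something else, mostly with a low value. They report only what shows in the picture. A call takes as long as a camera call. They do not tell look-alikes from the thing itself.
- robot.look_for(picture, name): "bbox" ([left, top, width, height] in pixels, round what is visible of it).
- robot.outline_of(picture, name): "region" (384x512 bool, what is visible of it) and "bbox" ([left, top, width, height] in pixels, round what is visible of it).
- robot.place_of(picture, name): "location" ([column, row] in pixels: a listed point, or the origin of a listed thing).
Readings, each from a call of its own:
- robot.read_t(): time.
- robot.read_qpos(): joint angles.
- robot.read_qvel(): joint speeds.
- robot.read_effort(): joint torques, N m.
- robot.read_tool_pos(): TCP position.
- robot.read_eef_rot(): TCP orientation.
- robot.read_ft_force(): force on the tool from outside, world axes, zero at the start.
- robot.read_moment(): the same for the moment, N m.
- robot.read_grip_width(): opening from 0.0 (shut) to 1.0 (fully open).
- robot.read_finger_force(): force on a finger pad.
Only numpy, scipy, OpenCV 4.12 (cv2) and the standard library are available. Lean on these libraries where they do the work, as an engineer would, in place of code of your own. Each camera call takes 0.05 s, during which the arm holds its last target. There are 200 camera calls.

## Working session

There is one attempt and no reset: what is moved stays moved. The work goes in short steps, each a Python script; the robot and the scene stay as the last script left them, time stands still between calls to the robot, and variables do not carry over. Pictures are saved under pics/ and viewed, at most 10 in all, crops included, and the job is handed in when it is done.

```bash
mkdir -p pics; ls; cat > h.py <<'E'
import numpy as np, cv2
from workcell import robot
def save(p,n,box=None,s=1):
    c=p["color"][:,:,::-1]
    if box: c=c[box[1]:box[3],box[0]:box[2]]
    cv2.imwrite("pics/"+n,cv2.resize(c,None,fx=s,fy=s,interpolation=cv2.INTER_CUBIC))
def ray(p,uv):
    K=np.array(p["mtx"]);R=cv2.Rodrigues(np.array(p["rvec"],float))[0];t=np.array(p["tvec"],float).ravel()
    d=np.linalg.inv(K)@np.array([uv[0],uv[1],1.])
    if p.get("fish"):
        r=np.hypot(d[0],d[1]); d=np.array([d[0]/r*np.sin(r),d[1]/r*np.sin(r),np.cos(r)]) if r>1e-9 else d
    return -R.T@t, R.T@d
def atz(p,uv,z):
    o,d=ray(p,uv); return o+d*(z-o[2])/d[2]
def proj(p,X):
    return cv2.projectPoints(np.array([X],float),np.array(p["rvec"],float),np.array(p["tvec"],float),np.array(p["mtx"],float),None)[0].ravel()
def tri(rs):
    A=np.zeros((3,3));b=np.zeros(3)
    for o,d in rs:
        d=d/np.linalg.norm(d);M=np.eye(3)-np.outer(d,d);A+=M;b+=M@o
    return np.linalg.solve(A,b)
E
python3 - <<'E'
from h import *
S=robot.snapshot("scene");T=robot.snapshot("top")
print(S.keys())
save(S,"s0.png",None,1.5);save(T,"t0.png",None,1.5)
for n in ["cup_center","cap_center","descaler_bottle","caddy","tablet_tub","bottle_mouth"]:
    for k,p in (("S",S),("T",T)):
        print(n,k,[(np.round(x["location"],1),round(x["conf"],2)) for x in robot.place_of(p,n)[:4]])
print(robot.read_t())
E
```

```text
pics
dict_keys(['color', 'mtx', 'rvec', 'tvec', 'shot'])
cup_center S [(array([198.1, 196.1]), 0.79), (array([233.2, 165.6]), 0.72), (array([237.4, 191.1]), 0.39)]
cup_center T [(array([222.3, 203.8]), 0.62), (array([219.2, 255.8]), 0.59)]
cap_center S []
cap_center T []
descaler_bottle S [(array([264.8, 281.4]), 0.92), (array([237. , 189.5]), 0.52)]
descaler_bottle T [(array([230.2, 211.3]), 0.89), (array([343.6, 232. ]), 0.76), (array([217.5, 154. ]), 0.48)]
caddy S [(array([236.3, 203.4]), 0.74)]
caddy T [(array([241.6, 218.3]), 0.77), (array([226.6, 203. ]), 0.67)]
tablet_tub S [(array([242. , 209.6]), 0.69)]
tablet_tub T [(array([254.4, 216.5]), 0.72)]
bottle_mouth S [(array([269.5, 257.5]), 0.88), (array([233.3, 165.3]), 0.84)]
bottle_mouth T [(array([351.8, 219.6]), 0.87), (array([229.3, 196.8]), 0.72)]
0.7
```

View pics/s0.png

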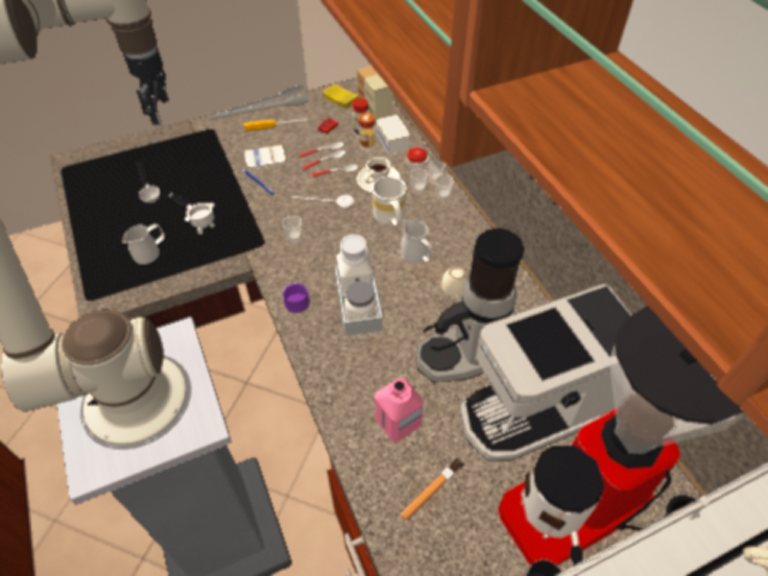

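View pics/t0.png

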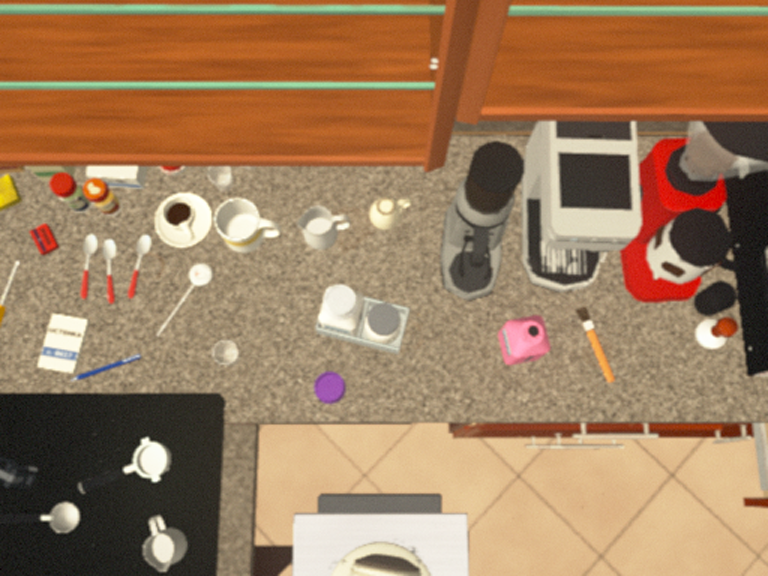

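The scene picture shows three candidates:
- The clear cup on the white square bottle in the caddy: scene px (235,163), top px (227,199).
- A purple cup on the worktop: scene (198,197), top (219,257). This is a decoy.
- A pink bottle: scene (265,272), top (350,225). This is a decoy.

The white bottle's clear cup, in the caddy's left (+y) pocket, is the one to take. I'll triangulate it and check a close crop.

```bash
cat > o.py <<'E'
from h import *
S=robot.snapshot("scene");T=robot.snapshot("top")
cut=lambda p,b,s:cv2.resize(p["color"][b[1]:b[3],b[0]:b[2],::-1],None,fx=s,fy=s,interpolation=cv2.INTER_CUBIC)
cv2.imwrite("pics/c1.png",np.hstack([cut(S,(200,150,270,230),5),cut(T,(200,180,280,260),5)]))
print("camT",ray(T,(256,192))[0],"camS",ray(S,(256,192))[0])
c=tri([ray(S,(233.2,165.6)),ray(T,(226,200.5))]);print("cup",c)
c=tri([ray(S,(233.3,165.3)),ray(T,(229.3,196.8))]);print("mouth",c)
c=tri([ray(S,(237,189.5)),ray(T,(230.2,211.3))]);print("bot",c)
c=tri([ray(S,(242,209.6)),ray(T,(254.4,216.5))]);print("tub",c)
c=tri([ray(S,(236.3,203.4)),ray(T,(241.6,218.3))]);print("caddy",c)
for n in ["cup_center","descaler_bottle","caddy","tablet_tub"]:
    for k,p in (("S",S),("T",T)):
        print(n,k,[(x["bbox"],round(x["conf"],2)) for x in robot.outline_of(p,n)[:3]])
for n in ["milk_jug_a","espresso_cup_0","shot_glass_0"]:
    for x in robot.place_of(T,n)[:2]: print(n,x["location"],x["conf"],atz(T,x["location"],0))
E
python3 o.py
```

```text
camT [0.21282341 0.00341078 1.42835992] camS [ 0.20658777 -0.77725449  1.13758461]
cup [0.51147857 0.07346822 0.14545938]
mouth [0.51353374 0.06451788 0.15793628]
bot [0.51235192 0.06704453 0.02714533]
tub [ 0.50110969 -0.00265527  0.00443861]
caddy [ 0.49647881  0.03488758 -0.00331274]
cup_center S [([229.2, 156.5, 17.0, 18.7], 0.86), ([190.7, 188.9, 16.2, 20.0], 0.7)]
cup_center T [([210.0, 247.8, 19.8, 21.2], 0.93), ([214.5, 189.9, 23.6, 25.4], 0.6)]
descaler_bottle S [([225.8, 169.0, 22.5, 26.9], 0.81), ([250.1, 253.8, 33.9, 40.0], 0.78)]
descaler_bottle T [([214.8, 196.7, 24.8, 26.6], 0.94), ([331.8, 209.8, 38.0, 35.1], 0.92)]
caddy S [([224.7, 176.6, 32.0, 47.0], 0.96), ([294.2, 178.9, 17.4, 22.8], 0.51)]
caddy T [([210.5, 199.0, 64.1, 38.8], 0.95)]
tablet_tub S [([232.3, 186.4, 18.5, 29.9], 0.79)]
tablet_tub T [([245.7, 202.2, 23.6, 26.5], 0.6)]
milk_jug_a [219.2, 152.9] 0.75 [0.69766044 0.10368745 0.        ]
espresso_cup_0 [263.2, 143.6] 0.73 [ 0.7275859  -0.02945733  0.        ]
shot_glass_0 [153.6, 239.6] 0.78 [0.43362857 0.28868462 0.        ]
```

View pics/c1.png

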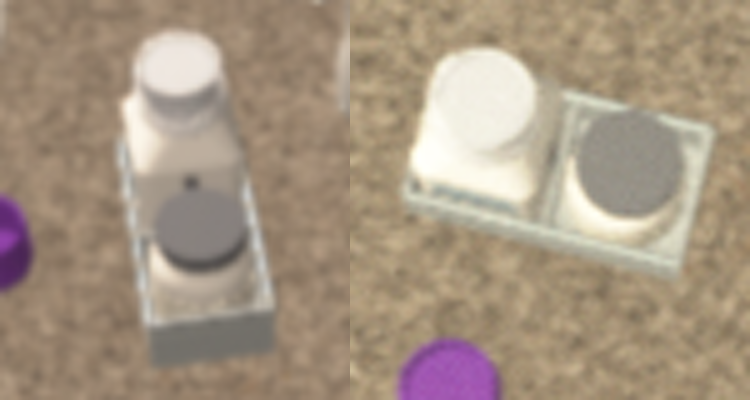

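The crop shows the clear cup on the white square bottle in the left pocket (scene ~(235,163), top ~(227,200)). The grey-lidded tub is in the right pocket, and the purple cup is clearly separate. Next I move above the bottle and check with the wrist camera.

```bash
python3 - <<'E'
from h import *
T=robot.snapshot("top")
print("cup top est",atz(T,(227,200),.162),"pink",atz(T,(343.6,232),0),robot.read_eef_rot())
for yaw in range(-180,181,30):
    j=robot.solve_ik([.511,.071,.15],[180,0,yaw]); print(yaw,None if j is None else np.round(j,0))
robot.movep([.47,.071,.33],[180,0,90])
W=robot.snapshot("wrist");W["fish"]=1;save(W,"w1.png",None,1.5)
print("cam",*ray(W,W["mtx"][:2,2] if 0 else (W["mtx"][0][2],W["mtx"][1][2])))
for n,z in [("cup_center",.142),("bottle_mouth",.146),("descaler_bottle",.004),("tablet_tub",.004),("caddy",0)]:
    for x in robot.place_of(W,n)[:3]: print(n,np.round(x["location"],1),round(x["conf"],2),atz(W,x["location"],z))
for x in robot.outline_of(W,"cup_center"):
    b=x["bbox"]; print(b,x["conf"])
print(robot.read_t())
E
```

```text
cup top est [0.51298836 0.06969758 0.162     ] pink [ 0.45602656 -0.2619923   0.        ] [-1.79999079e+02  2.90675154e-04 -2.22779626e+01]
-180 [  26.   16.  -21.   -0.  -53. -116.]
-150 [ 26.  16. -21.  -0. -53. -86.]
-120 [ 26.  16. -21.   0. -53. -56.]
-90 [ 26.  16. -21.   0. -53. -26.]
-60 [ 26.  16. -21.   0. -53.   4.]
-30 [ 26.  16. -21.   0. -53.  34.]
0 [ 26.  16. -21.   0. -53.  64.]
30 [ 26.  16. -21.   0. -53.  94.]
60 [ 26.  16. -21.   0. -53. 124.]
90 [ 26.  16. -21.   0. -53. 154.]
120 [  26.   16.  -21.    0.  -53. -176.]
150 [  26.   16.  -21.   -0.  -53. -146.]
180 [  26.   16.  -21.   -0.  -53. -116.]
cam [0.47042592 0.14835771 0.47315434] [ 9.05515352e-04 -3.00752186e-01 -9.53701894e-01]
cup_center [298.3 173.2] 0.77 [0.51703671 0.07143374 0.142     ]
cup_center [201.1 143.5] 0.68 [0.40638284 0.10617655 0.142     ]
descaler_bottle [285.4 156.6] 0.86 [0.51470914 0.06661263 0.004     ]
descaler_bottle [254.8 318.7] 0.72 [ 0.4643953  -0.26155936  0.004     ]
tablet_tub [269.9 196.1] 0.89 [4.90544259e-01 2.70883415e-04 4.00000000e-03]
[270.8, 146.0, 50.8, 56.1] 0.8
[178.1, 124.7, 41.8, 33.7] 0.75
4.2167
```

View pics/w1.png

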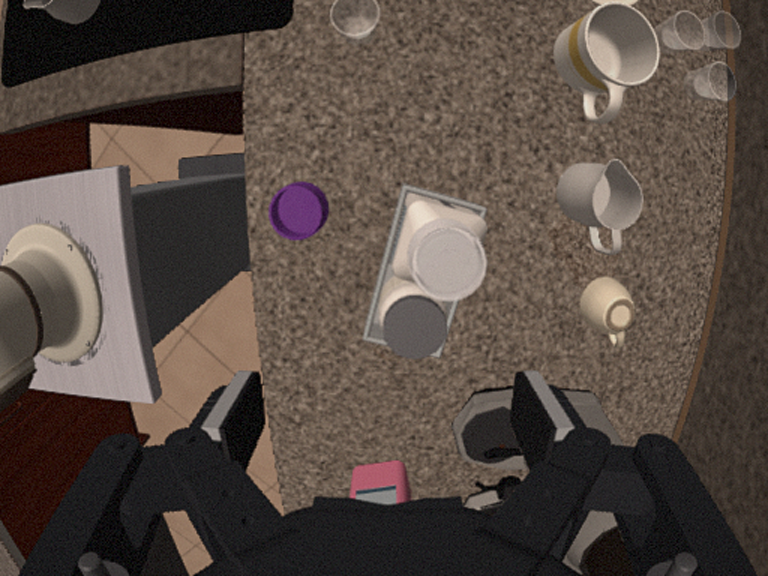

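The wrist view shows the cup's top at ~(298,172) in raw pixels, on the white bottle. Its position is about (0.515, 0.070), which agrees with the top view. I'll look from the opposite side, closer, and then grasp.

```bash
python3 - <<'E'
from h import *
robot.movep([.5145,.0705,.235],[180,0,-90])
W=robot.snapshot("wrist");W["fish"]=1;save(W,"w2.png",None,1.5)
for n,z in [("cup_center",.142),("descaler_bottle",.004),("tablet_tub",.004),("caddy",0)]:
    for x in robot.place_of(W,n)[:2]: print(n,np.round(x["location"],1),round(x["conf"],2),atz(W,x["location"],z))
for x in robot.outline_of(W,"cup_center")[:2]:
    m=x["region"].astype(np.uint8); ys,xs=np.nonzero(m); print(x["bbox"],x["conf"],atz(W,(xs.mean(),ys.mean()),.15))
print(robot.read_t(), robot.read_tool_pos())
E
```

```text
cup_center [364.3 190.8] 0.88 [0.42326654 0.06353398 0.142     ]
cup_center [256. 202.] 0.7 [0.51688287 0.07357308 0.142     ]
descaler_bottle [256.5 170.5] 0.92 [0.51731195 0.07697551 0.004     ]
tablet_tub [274.3 105.5] 0.96 [ 0.4951736  -0.00628071  0.004     ]
tablet_tub [133.2 197. ] 0.34 [0.69068884 0.1129525  0.004     ]
caddy [266.2 136.6] 0.58 [0.50497248 0.03352042 0.        ]
[221.2, 162.3, 71.9, 77.9] 0.93 [0.51561456 0.07049363 0.15      ]
[337.5, 166.3, 47.7, 48.4] 0.87 [0.42866351 0.05916154 0.15      ]
7.1333 [0.5144875  0.07049718 0.23502306]
```

View pics/w2.png

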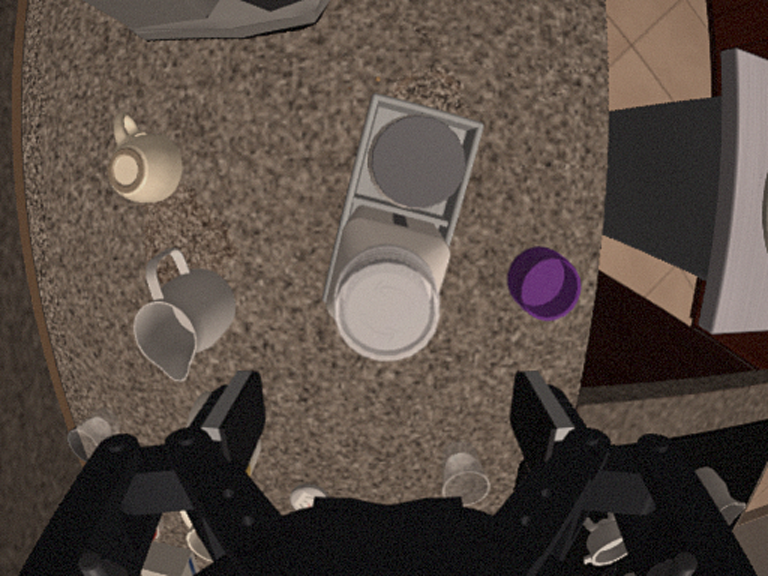

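The second wrist view shows the cup centred at raw (258,205), between the fingers, with the tub and purple cup well clear. I'll use (0.516, 0.072) for the cup axis. Now I grasp the cup and place it.

```bash
python3 - <<'E'
from h import *
robot.line_to([.516,.072,.17],velocity=.15)
robot.line_to([.516,.072,.131],velocity=.08)
print(robot.read_ft_force())
robot.grip(0.0,20)
print("w",robot.read_grip_width(),robot.read_finger_force(),robot.read_ft_force())
robot.line_to([.516,.072,.141],velocity=.04)
print(robot.read_ft_force())
robot.line_to([.516,.072,.205],velocity=.12)
print("w",robot.read_grip_width(),robot.read_finger_force(),robot.read_ft_force(),robot.read_t())
W=robot.snapshot("wrist");save(W,"w3.png",None,1.5)
E
```

```text
[0.06359812 0.52495269 1.1853293 ]
w 0.6638785490299027 21.142240092158318 [-0.37915808  0.54892741  2.10107497]
[0.29933144 0.44993465 0.76693271]
w 0.6645121771600047 21.215143539884593 [ 0.01042059 -0.06212055 -1.08883233] 9.8
```

View pics/w3.png

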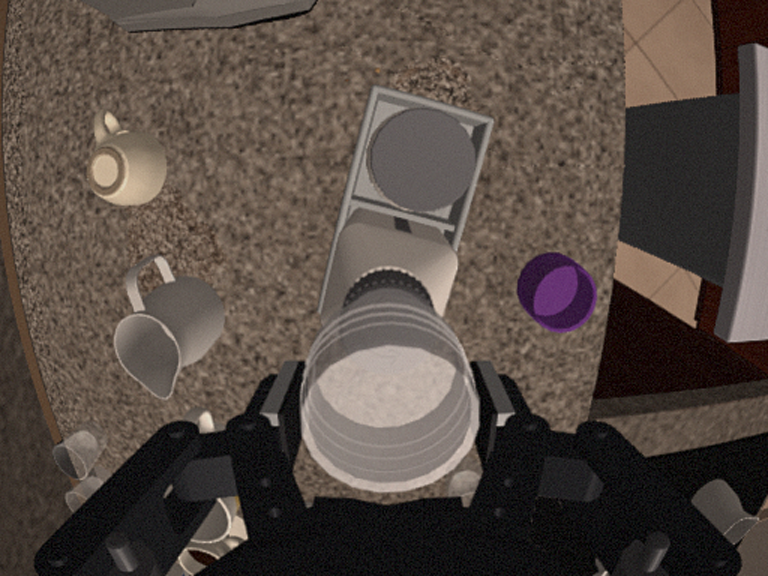

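The cup is held between the pads at (260,260) raw, and the grey cap is uncovered below it. I'll place the cup on the bare worktop.

```bash
python3 - <<'E'
from h import *
robot.movep([.445,-.14,.16],[180,0,-90])
robot.line_to([.445,-.14,.016],velocity=.12)
f0=robot.read_ft_force()[2]; z=.016
while z>.004:
    z-=.001; robot.line_to([.445,-.14,z],velocity=.03)
    f=robot.read_ft_force()[2]-f0
    if f>1.5: break
print("z",z,f)
robot.grip(1.0,20)
robot.line_to([.445,-.14,.15],velocity=.2)
robot.movep([.50,.0,.24],[180,0,-120])
T=robot.snapshot("top");S=robot.snapshot("scene");W=robot.snapshot("wrist");W["fish"]=1
cut=lambda p,b,s:cv2.resize(p["color"][b[1]:b[3],b[0]:b[2],::-1],None,fx=s,fy=s,interpolation=cv2.INTER_CUBIC)
cv2.imwrite("pics/c4.png",np.hstack([cv2.resize(W["color"][:,:,::-1],(500,375)),cut(S,(215,180,290,255),5)]))
for n,z in [("cup_center",.02),("cap_center",.1445),("bottle_mouth",.146),("descaler_bottle",.004)]:
    for x in robot.place_of(W,n)[:3]: print(n,np.round(x["location"],1),round(x["conf"],2),atz(W,x["location"],z))
for x in robot.outline_of(W,"cap_center")[:2]:
    ys,xs=np.nonzero(x["region"]); print(x["bbox"],x["conf"],atz(W,(xs.mean(),ys.mean()),.152))
for x in robot.place_of(S,"cap_center")[:2]+robot.place_of(S,"cup_center")[:3]:print("S",x["location"],x["conf"],atz(S,x["location"],.1445),atz(S,x["location"],.02))
print(robot.read_t())
E
```

```text
z 0.009999999999999995 1.9468703707715118
cup_center [235.8  49.3] 0.64 [ 0.448684  -0.1410517  0.02     ]
cap_center [282.7 269.6] 0.88 [0.51417509 0.07067231 0.1445    ]
descaler_bottle [272.1 220.3] 0.72 [0.52064348 0.07487267 0.004     ]
[258.3, 244.5, 50.6, 56.6] 0.9 [0.51423285 0.06861725 0.152     ]
S [235.6, 163.7] 0.51 [0.51781239 0.07828471 0.1445    ] [0.55682967 0.18554106 0.02      ]
S [236.0, 194.5] 0.3 [ 0.47051883 -0.03884322  0.1445    ] [0.50360707 0.05372916 0.02      ]
S [243.6, 241.3] 0.77 [ 0.42621325 -0.20038906  0.1445    ] [ 0.45374703 -0.12806919  0.02      ]
S [201.2, 195.2] 0.59 [0.37371994 0.00222085 0.1445    ] [0.39467279 0.0999413  0.02      ]
16.15
```

View pics/c4.png

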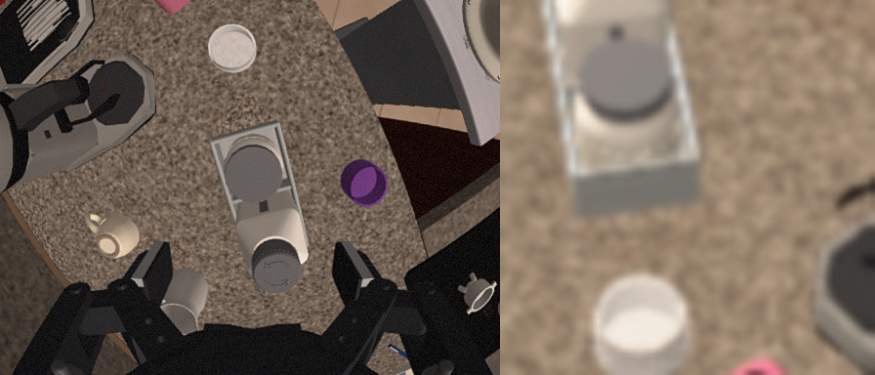

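The cup stands mouth down at (0.447, -0.14), raw pixel (236,49). The cap is at raw (283,270), about (0.5155, 0.071). I'll centre on it with a light squeeze, then take the working grip and push down.

```bash
python3 - <<'E'
from h import *
x,y=.5155,.0713
robot.movep([x,y,.19],[180,0,-30])
robot.line_to([x,y,.131],velocity=.1)
f0=np.array(robot.read_ft_force());robot.grip(0.0,20)
print("g1",robot.read_grip_width(),np.array(robot.read_ft_force())-f0)
robot.grip(0.85,20)
robot.line_to([x,y,.131],[180,0,-120],velocity=.1) if 0 else robot.movep([x,y,.131],[180,0,-120])
f1=np.array(robot.read_ft_force());robot.grip(0.0,60)
print("g2",robot.read_grip_width(),np.array(robot.read_ft_force())-f1, robot.read_finger_force())
for d in (.002,.0035,.0045,.005):
    robot.line_to([x,y,.131-d],velocity=.02)
    f=np.array(robot.read_ft_force())-f1; print(d,f.round(2),robot.read_tool_pos()[2])
    if f[2]>25: break
print(robot.read_t(),robot.read_eef_rot())
E
```

```text
g1 0.5365964851872823 [-0.20713177  0.73947043  2.90134731]
g2 0.5263117594012224 [-2.04494157e+00  1.86149506e-03  3.93754944e+00] 60.51273236051202
0.002 [-2.93  1.08  5.99] 0.12936473401783763
0.0035 [-3.11  0.66  6.99] 0.12814066042577543
0.0045 [-3.26  1.29  8.57] 0.12734235368187788
0.005 [-3.73  1.03  8.76] 0.1269647732076192
21.7833 [-1.79970631e+02  9.18093223e-03 -1.19972219e+02]
```

```bash
python3 - <<'E'
from h import *
x,y=.5155,.0713;z=.1254
robot.line_to([x,y,z],velocity=.02)
print(robot.read_ft_force(),robot.read_moment())
for a in (5,10,18,26,34,42,50,56,62):
    robot.movep([x,y,z],[180,0,-120+a])
    f=robot.read_ft_force();m=robot.read_moment();print(a,np.round(f,1),np.round(m,2),round(robot.read_eef_rot()[2]+120,1),round(robot.read_grip_width(),4))
    if abs(m[2])>2.5 or np.linalg.norm(f)>30: break
print(robot.read_t())
W=robot.snapshot("wrist");save(W,"w5.png",(130,150,400,384),2.5)
E
```

```text
[-4.19474624  1.19349326  9.59535033] [0.22824119 1.15938368 0.06796376]
5 [-1.7  0.5  9.3] [ 0.08  0.82 -0.  ] 5.1 0.524
10 [-2.   0.   8.5] [0.11 0.75 0.03] 10.1 0.521
18 [-3.2 -0.8  7.7] [ 0.05  0.64 -0.01] 18.1 0.5234
26 [-1.4 -0.5  8. ] [0.04 0.58 0.04] 26.1 0.5232
34 [-1.7 -0.4  9.2] [0.01 0.65 0.04] 34.1 0.5223
42 [-1.1  0.4  8.3] [-0.01  0.58  0.01] 42.1 0.5242
50 [-1.8 -0.1  8.8] [0.09 0.65 0.04] 50.1 0.5221
56 [-1.6 -0.1  8.8] [0.13 0.65 0.02] 56.1 0.5231
62 [-1.5  0.4  8.5] [0.13 0.59 0.03] 62.1 0.5195
24.325
```

View pics/w5.png

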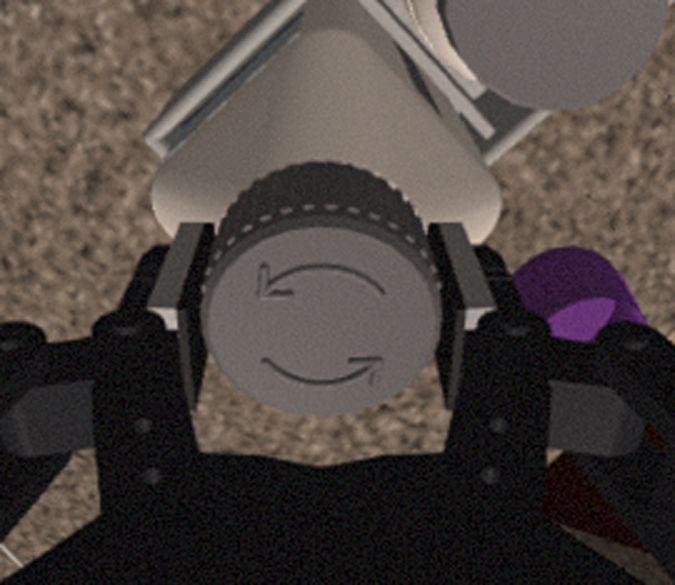

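The cap turned freely: the moment stayed near zero and the pads didn't slip (~1 N·m would be needed). The crop shows the cap upright between the pads with the bottle still in the caddy. Now I lift it slowly.

```bash
python3 - <<'E'
from h import *
x,y=.5155,.0713;ok=True
for z in (.129,.132,.136,.142,.150):
    robot.line_to([x,y,z],velocity=.04)
    f=robot.read_ft_force();print(z,np.round(f,1))
    if f[2]<-4: ok=False;break
if ok:
    robot.line_to([x,y,.236],velocity=.08);robot.wait(.5)
print(robot.read_ft_force(),robot.read_grip_width(),robot.read_tool_pos(),robot.read_t())
W=robot.snapshot("wrist");S=robot.snapshot("scene");W["fish"]=1
cut=lambda p,b,s:cv2.resize(p["color"][b[1]:b[3],b[0]:b[2],::-1],None,fx=s,fy=s,interpolation=cv2.INTER_CUBIC)
cv2.imwrite("pics/c6.png",np.hstack([cv2.resize(W["color"][:,:,::-1],(440,330)),cut(S,(190,130,300,240),3)]))
for n,z in [("bottle_mouth",.146),("descaler_bottle",.004),("cup_center",.02)]:
    for q in robot.place_of(W,n)[:2]: print(n,q["conf"],atz(W,q["location"],z))
E
```

```text
0.129 [-0.8  0.3  6.2]
0.132 [1.9 0.4 2.1]
0.136 [-0.4  0.9  0.1]
0.142 [ 0.2  0.6 -0.3]
0.15 [ 0.  -0.  -0.7]
[-0.30912121 -0.46480979 -0.29142642] 0.5239395997944889 [0.5154858  0.07129047 0.23593789] 27.5
bottle_mouth 0.82 [0.5142701  0.07152386 0.146     ]
bottle_mouth 0.4 [0.4848397  0.18199441 0.146     ]
descaler_bottle 0.66 [0.51356442 0.07368572 0.004     ]
cup_center 0.93 [ 0.44683047 -0.13799032  0.02      ]
cup_center 0.65 [0.37372615 0.10280067 0.02      ]
```

View pics/c6.png

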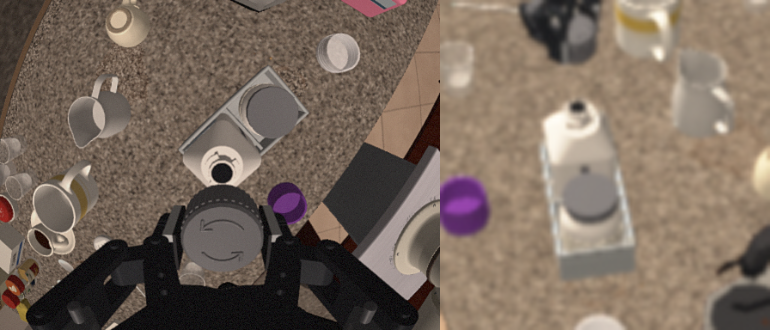

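The bottle's mouth is open, at (222,172) in the left panel, and the bottle is seated in the caddy. The cap is held upright above it and the cup stands on the worktop at (338,53). I'm handing the job in.

```bash
python3 -c "
from workcell import robot
print(robot.sign_off())"
```

```text
the job is handed in; nothing more can be done
None
```

The job is handed in at about 28 s: the cup stands mouth down on the bare worktop, and the unlocked cap is held upright about 10 cm over the mouth of the bottle, which is still seated in its caddy.

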